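Seal the pop-top jars in order

ROBOT

A 7-joint arm with a two-finger parallel gripper is mounted at the origin on a cart in front of the work surface, level with it; the furniture and walls round the work are solid. World frame = base frame: x ahead of the robot, y to its left, z up, the work surface at z = 0. Lengths are in m, angles in rad, forces in N, time in s.
With the tool pointing down it reaches from about 0.425 to 1.025 m from the base axis. Payload 9.4 kg.
Tool frame: the origin (TCP) lies midway between the tips of the shut fingers; the grasp point (between the pads) lies manip.pinch_z behind it (manip.pinch_z is the distance from the TCP to the grasp point, in m); z points along the fingers, y is the line along which they close (so a half turn about z gives the same grasp; the last joint's range is limited). The gripper opens to 85 mm and grips with 20 to 120 N. Pads are 22 mm wide; open, the fingers measure 114 mm over their backs; the gripper's body (76 mm by 85 mm) begins 54 mm behind the grasp point. The pads swing forward as they close: fully open they stand 13 mm farther back than shut.
Start: joints at [1.109, 0.599, -0.003, 1.599, 0.002, 0.943, -0.08], TCP at [0.272, -0.672, 0.231] pointing down, gripper open.
Joint ranges: [-2.57, 2.57], [-0.35, 1.97], [-1.29, 1.29], [0.11, 2.56], [-1.05, 4.19], [0.11, 1.86], [-2.63, 2.63]. Speed limits (rad/s): [2.22, 2.22, 3.01, 3.01, 3.14, 3.14, 3.14].

INTERFACE

Orientations are given as [roll, pitch, yaw] about the fixed x, y, z axes, in that order (R = Rz(yaw) Ry(pitch) Rx(roll)).
In Python, from station import manip gives the robot as it stands.
- The arm moves only by the shell command python3 -m inch 'ROWS'. ROWS is text: rows parted by semicolons, each of 7 numbers parted by spaces: the turn, a rotation vector about the world's x, y, z in rad, then the shift along the world's x, y, z in mm, then the gripper command: -1 is fully open, 1 is shut, values between are in proportion. A call has 1 to 20 rows; each row shifts and turns the commanded pose from where the row before left it; what a row does not reach is not made up. A row lasts 1/8 s, in which the tool goes at most 62.5 mm and 10.7 degrees, less where a joint would pass 70% of its speed; a pose out of reach is approached as far as the arm can. A call with a gripper value outside its range is refused whole. The fingers move at their own pace and stop on an object; the grip force is fixed at half the most. Time passes only in rows, so rows that do not move let the fingers close. It gives the time, the measured TCP pose, the force, the opening and the grip force at its end, in the units of the state.
- manip.read_state(): the state, without advancing time (a new reading comes with each control period).
- manip.read_camera(name): name is "scene" or "side" or "wrist"; returns a dict with "color" (400x640x3 uint8, blue, green, red), "fx", "fy", "cx", "cy" (pixels), "rvec" (rotation vector, rad) and "tvec" (3), from world to camera coordinates, as OpenCV has them. Camera axes: x right, y down, z forward; pixel columns grow to the right and rows downward; lengths in m; the calibration is good to about 2 mm. A picture is of the moment at which its call begins. There is no depth.
- manip.finish_job(): hands the job in; it is judged then, once.
The state is a dict: "time": time; "qpos": joint angles; "qvel": joint speeds; "joint_efforts": joint torques, N m; "position": TCP position; "tcp_rot": TCP orientation; "ft_force": force on the tool from outside, world axes, zero at the start; "moment": the same for the moment, N m; "finger_gap": finger opening in m; "gripper_force": force on a finger pad.
Only numpy, scipy, OpenCV 4.12 (cv2) and the standard library are available. Lean on these libraries where they do the work, as an engineer would, in place of code of your own. Each camera call takes 0.05 s, during which the arm holds its last target. There are 200 camera calls.

TASK

Seal the three storage jars by pressing the round button in each lid fully down: first the red one, then the yellow one, and last the blue one. Press each lightly; the jars are not to be lifted, tipped or pushed out of place, and everything else on the worktop stays where it is.

Things in the scene. Friction and masses are not known exactly. Their poses are not given: they have to be found in the camera images.
- red_jar: white ceramic storage jar, 80x80 mm square (lid 82x82 mm), 115 mm tall to the top of its flat light-wood lid, with a red sealing ring and a red push button in the lid; loose, about 0.57 kg. Origin: centre of its underside; z is up, x and y lie along its sides.
- red_top (a point): centre of the top face of the red button, a red disc 44 mm in diameter with a small white mark, in the middle of the red jar's lid; it travels with the button. With the button up it stands 14 mm above the lid, pushed fully home 1 mm above the lid.
- red_button (a joint): how far the red button has been pushed straight down into the lid, in m: 0 up (starts between 0 and 0.0015), 0.013 fully home against a rigid stop; the jar is sealed from 0.009 inwards. It takes about 4 N (a little more when pushed fast), has no spring and stays where it is left.
- yellow_jar: white ceramic storage jar, 80x80 mm square (lid 82x82 mm), 95 mm tall to the top of its flat light-wood lid, with a yellow sealing ring and a yellow push button in the lid; loose, about 0.57 kg. Origin: centre of its underside; z is up, x and y lie along its sides.
- yellow_top (a point): centre of the top face of the yellow button, a yellow disc 44 mm in diameter with a small white mark, in the middle of the yellow jar's lid; it travels with the button. With the button up it stands 14 mm above the lid, pushed fully home 1 mm above the lid.
- yellow_button (a joint): how far the yellow button has been pushed straight down into the lid, in m: 0 up (starts between 0 and 0.0015), 0.013 fully home against a rigid stop; the jar is sealed from 0.009 inwards. It takes about 4 N (a little more when pushed fast), has no spring and stays where it is left.
- blue_jar: white ceramic storage jar, 80x80 mm square (lid 82x82 mm), 80 mm tall to the top of its flat light-wood lid, with a blue sealing ring and a blue push button in the lid; loose, about 0.57 kg. Origin: centre of its underside; z is up, x and y lie along its sides.
- blue_top (a point): centre of the top face of the blue button, a blue disc 44 mm in diameter with a small white mark, in the middle of the blue jar's lid; it travels with the button. With the button up it stands 14 mm above the lid, pushed fully home 1 mm above the lid.
- blue_button (a joint): how far the blue button has been pushed straight down into the lid, in m: 0 up (starts between 0 and 0.0015), 0.013 fully home against a rigid stop; the jar is sealed from 0.009 inwards. It takes about 4 N (a little more when pushed fast), has no spring and stays where it is left.
- mug: white mug with dark spots, 82x114x91 mm with its handle; a loose bystander. Origin: centre of its underside.
- honey_jar: honey jar with a yellow lid, 71 mm wide, 86 mm tall; a loose bystander. Origin: centre of its underside.
- onion: red onion, 84x81x82 mm; a loose bystander. Origin: centre of its underside.
- garlic: garlic bulb, 56 mm wide and tall; a loose bystander. Origin: centre of its underside.
- lemon: lemon lying on its side, 71x53x51 mm; a loose bystander. Origin: centre of its underside.
- peeler: peeler with black handle lying along x, 170x25x18 mm; a loose bystander. Origin: centre of its underside.
- teaspoon: steel teaspoon lying roughly along x, 137x28x13 mm; a loose bystander. Origin: centre of its underside.
- marker: white and green pen lying roughly along y, 17x135x16 mm; a loose bystander. Origin: centre of its underside.
There are look-alikes about, which are no part of the job. What is shaped like the blue_jar but purple is not meant.

How it is judged:
By the outcome, as a careful person would: the job done as asked, in the order asked, and still so for the second after the job is handed in, with the robot touching nothing.
It also fails if it takes over 51 s, if anything falls off the work surface, if the arm or the gripper's body presses on something with over 40 N, if the wrist force passes 120 N, or if a joint passes its speed limit or range.

## Working session

There is one attempt and no reset: what is moved stays moved. The work goes in short steps, Python scripts to look and compute and a shell command to move; the robot and the scene stay as the last step left them, time stands still between calls to the robot, and variables do not carry over. Pictures are saved under pics/ and viewed, at most 10 in all, crops included, and the job is handed in when it is done.

```bash
mkdir -p pics; cat > h.py <<'E'
import numpy as np, cv2
from station import manip
def ray(c,uv,z):
    R,_=cv2.Rodrigues(np.array(c["rvec"],float)); t=np.array(c["tvec"],float).ravel()
    d=R.T@np.array([(uv[0]-c["cx"])/c["fx"],(uv[1]-c["cy"])/c["fy"],1]); o=-R.T@t
    return o+d*(z-o[2])/d[2]
E
python3 - <<'E'
from h import *
import pickle
C={n:manip.read_camera(n) for n in("scene","side")}
pickle.dump(C,open("c.pkl","wb"))
for n in C: cv2.imwrite(f"pics/{n}.png",C[n]["color"])
s=manip.read_state();print(s["time"],s["position"],s["tcp_rot"],s["ft_force"],manip.pinch_z)
E
```

```text
0.1 [ 0.27198414 -0.67159068  0.23049109] [-3.14018547e+00  1.21077550e-04  3.84867346e-01] [0.61483153 0.94136567 0.58577077] 0.0187
```

View pics/scene.png

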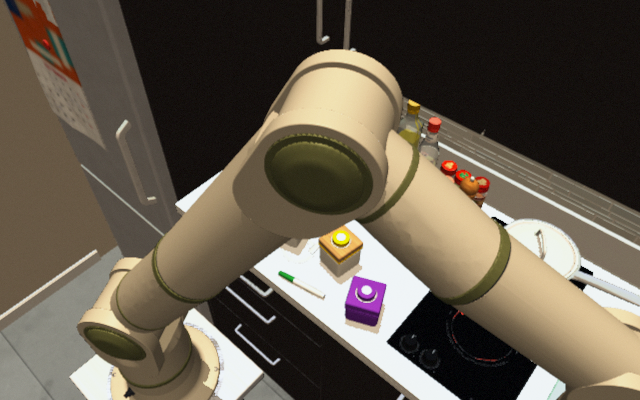

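View pics/side.png

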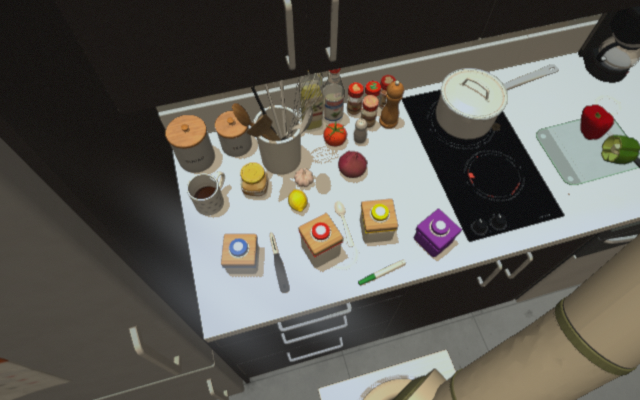

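The side view shows the buttons at about red (320,230), yellow (380,212) and blue (238,246). The purple look-alike is at (440,227). I'll enlarge that area.

```bash
python3 - <<'E'
from h import *
import pickle
C=pickle.load(open("c.pkl","rb"))["side"]
cv2.imwrite("pics/crop.png",cv2.resize(C["color"][190:290,210:410],None,fx=4,fy=4,interpolation=cv2.INTER_CUBIC))
for n,uv,z in(("r",(320,230.5),.129),("y",(380,212),.109),("b",(238,247),.094),("peel",(280,262),.01),("spoon",(345,222),.005),("marker",(382,272),.01),("lemon",(298,201),.04),("onion",(352,163),.06)): print(n,ray(C,uv,z).round(3))
s=manip.read_state();print(s["qpos"].round(3))
E
```

```text
r [0.469 0.063 0.129]
y [ 0.486 -0.096  0.109]
b [0.496 0.26  0.094]
peel [0.465 0.17  0.01 ]
spoon [ 0.531 -0.025  0.005]
marker [ 0.369 -0.072  0.01 ]
lemon [0.609 0.084 0.04 ]
onion [ 0.672 -0.086  0.06 ]
[ 1.109  0.6   -0.003  1.6    0.002  0.943 -0.08 ]
```

View pics/crop.png

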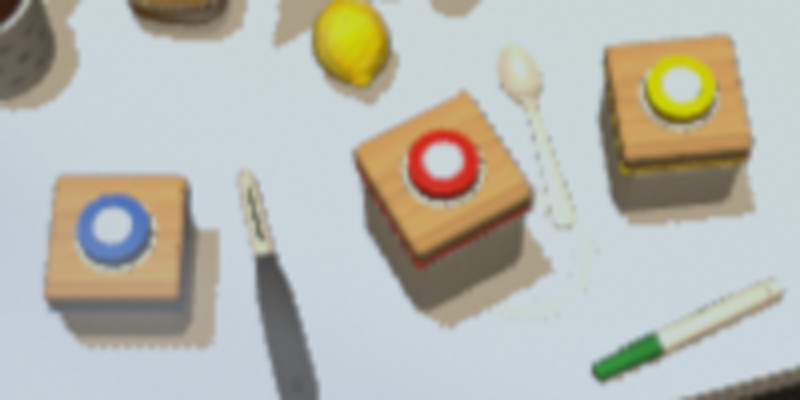

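The crop puts the white mark centres at (320.3,229.8) red, (380.8,211.5) yellow and (238,246.8) blue, so the estimates are good. I'll go above red with the fingers shut.

```bash
python3 -m inch '0 0 0 13 49 4 1;0 0 0 13 49 0 1;0 0 0 13 49 0 1;0 0 0 13 49 0 1;0 0 0 13 49 0 1;0 0 0 13 49 0 1;0 0 0 13 49 0 1;0 0 0 13 49 0 1;0 0 0 13 49 0 1;0 0 0 13 49 0 1;0 0 0 13 49 0 1;0 0 0 13 49 0 1;0 0 0 13 49 0 1;0 0 0 13 49 0 1;0 0 0 13 49 0 1;0 0 0 0 0 0 1'
python3 - <<'E'
from h import *
import pickle
C={n:manip.read_camera(n) for n in("scene","wrist")}
pickle.dump(C,open("c2.pkl","wb"))
cv2.imwrite("pics/w.png",C["wrist"]["color"]);cv2.imwrite("pics/s2.png",C["scene"]["color"])
s=manip.read_state();print(s["time"],s["position"],s["tcp_rot"],s["ft_force"],s["finger_gap"])
E
```

```text
time: 2.1
position: [0.4679, 0.067, 0.2352]
tcp_rot: [-3.14, -0.001, 0.391]
ft_force: [-0.7, -0.6, -0.3]
finger_gap: 0.0001
gripper_force: 0.0
2.2 [0.46675233 0.06304648 0.2349565 ] [3.14156469e+00 1.06993733e-03 3.86050497e-01] [-0.38066881  0.12645741 -0.19541812] 0.00016628018031214321
```

View pics/w.png

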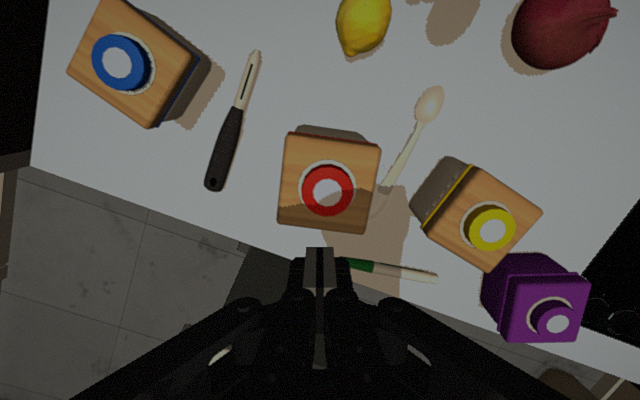

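The wrist view shows the white marks at red (328,192), yellow (494,231) and blue (123,62). I'll turn these into positions.

```bash
python3 - <<'E'
from h import *
import pickle
C=pickle.load(open("c2.pkl","rb"))["wrist"];S=pickle.load(open("c.pkl","rb"))["side"]
for n,a,b,z in(("r",(328,192),(320.3,229.8),.129),("y",(494,231),(380.8,211.5),.109),("b",(123,62),(238,246.8),.094)): print(n,ray(C,a,z).round(4),ray(S,b,z).round(4))
E
```

```text
r [0.4727 0.0592 0.129 ] [0.4707 0.0618 0.129 ]
y [ 0.4903 -0.1001  0.109 ] [ 0.4872 -0.0981  0.109 ]
b [0.5023 0.2536 0.094 ] [0.4969 0.2595 0.094 ]
```

```bash
python3 -m inch '0 0 0 4 -2 -30 1;0 0 0 0 0 -30 1;0 0 0 0 0 -20 1;0 0 0 0 0 -13 1;0 0 0 0 0 -3 1;0 0 0 0 0 0 1;0 0 0 0 0 0 1'
```

```text
time: 3.08
position: [0.4715, 0.061, 0.1399]
tcp_rot: [3.141, -0.001, 0.385]
ft_force: [-1.2, -0.4, -0.3]
finger_gap: 0.0
gripper_force: 0.0
```

```bash
python3 -m inch '0 0 0 0 0 -5 1;0 0 0 0 0 -4 1;0 0 0 0 0 -3 1;0 0 0 0 0 -2 1;0 0 0 0 0 -2 1;0 0 0 0 0 -2 1;0 0 0 0 0 0 1'; python3 -m inch '0 0 0 0 0 -2 1;0 0 0 0 0 -1 1;0 0 0 0 0 -1 1;0 0 0 0 0 0 1'
```

```text
time: 3.95
position: [0.4711, 0.061, 0.1211]
tcp_rot: [-3.142, 0.0, 0.385]
ft_force: [-0.6, -0.6, 0.2]
finger_gap: -0.0002
gripper_force: 0.0
time: 4.45
position: [0.4712, 0.061, 0.1172]
tcp_rot: [-3.142, 0.0, 0.385]
ft_force: [0.4, -0.3, 1.8]
finger_gap: -0.0002
gripper_force: 0.5
```

```bash
python3 -m inch '0 0 0 0 0 -1 1'; python3 -m inch '0 0 0 0 0 -1 1'
```

```text
time: 4.58
position: [0.4712, 0.061, 0.1163]
tcp_rot: [-3.142, -0.0, 0.385]
ft_force: [-0.9, -0.1, 4.9]
finger_gap: 0.0001
gripper_force: 2.0
time: 4.7
position: [0.4713, 0.061, 0.1159]
tcp_rot: [3.141, -0.0, 0.385]
ft_force: [-5.0, -0.3, 27.1]
finger_gap: -0.0004
gripper_force: 13.8
```

Red is home, with the stop felt at z≈0.116. I'll lift and go to yellow.

```bash
python3 -m inch '0 0 0 0 0 3 1;0 0 0 0 0 20 1;0 0 0 0 0 40 1;0 0 0 3 -40 0 1;0 0 0 6 -40 0 1;0 0 0 4 -40 0 1;0 0 0 4 -40 0 1;0 0 0 0 0 -30 1;0 0 0 0 0 -20 1;0 0 0 0 0 -8 1;0 0 0 0 0 0 1;0 0 0 0 0 0 1'
```

```text
time: 6.2
position: [0.4885, -0.0989, 0.1208]
tcp_rot: [3.141, -0.001, 0.385]
ft_force: [-0.8, -0.2, 0.7]
finger_gap: -0.0
gripper_force: 0.0
```

Stop expected at z≈0.096.

```bash
python3 -m inch '0 0 0 0 0 -5 1;0 0 0 0 0 -4 1;0 0 0 0 0 -3 1;0 0 0 0 0 -3 1;0 0 0 0 0 -2 1;0 0 0 0 0 -2 1;0 0 0 0 0 -2 1;0 0 0 0 0 -1 1;0 0 0 0 0 -1 1;0 0 0 0 0 0 1'; python3 -m inch '0 0 0 0 0 -1 1'
```

```text
time: 7.45
position: [0.4881, -0.099, 0.0971]
tcp_rot: [-3.142, 0.0, 0.385]
ft_force: [-0.9, 0.5, -0.1]
finger_gap: 0.0001
gripper_force: 0.4
time: 7.58
position: [0.4881, -0.099, 0.0963]
tcp_rot: [3.142, -0.0, 0.385]
ft_force: [-0.8, 0.4, 4.0]
finger_gap: 0.0002
gripper_force: 2.0
```

```bash
python3 -m inch '0 0 0 0 0 -0.6 1'; python3 -m inch '0 0 0 0 0 3 1;0 0 0 0 0 30 1;0 0 0 0 0 50 1;0 0 0 0 46 20 1;0 0 0 0 50 0 1;0 0 0 0 50 0 1;0 0 0 2 50 0 1;0 0 0 3 50 0 1;0 0 0 3 50 0 1;0 0 0 3 50 -20 1;0 0 0 0 10 -30 1;0 0 0 0 0 -25 1;0 0 0 0 0 -15 1;0 0 0 0 0 0 1;0 0 0 0 0 0 1'
```

```text
time: 7.7
position: [0.4882, -0.099, 0.096]
tcp_rot: [3.141, -0.0, 0.385]
ft_force: [-2.9, 0.6, 16.6]
finger_gap: 0.0004
gripper_force: 8.2
time: 9.57
position: [0.4996, 0.257, 0.1094]
tcp_rot: [-3.142, -0.001, 0.384]
ft_force: [-0.7, -0.5, 0.9]
finger_gap: -0.0
gripper_force: 0.0
```

```bash
python3 - <<'E'
from h import *
C={n:manip.read_camera(n) for n in("side","wrist")}
cv2.imwrite("pics/sd3.png",C["side"]["color"][100:300,150:470].repeat(2,0).repeat(2,1));cv2.imwrite("pics/w3.png",C["wrist"]["color"])
E
```

```text
(no output)
```

View pics/w3.png

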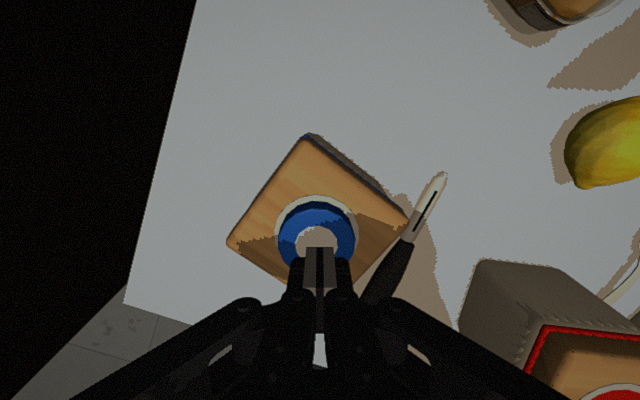

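View pics/sd3.png

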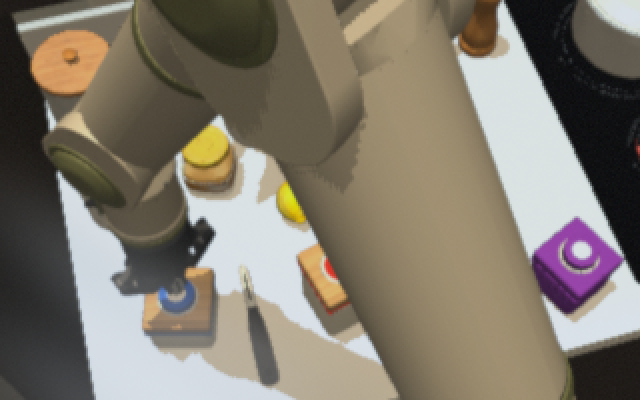

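The wrist view shows the fingertips (320,260) over the blue button's mark (318,240). The blue stop should be at z≈0.081.

```bash
python3 -m inch '0 0 0 0 0 -7 1;0 0 0 0 0 -5 1;0 0 0 0 0 -3 1;0 0 0 0 0 -3 1;0 0 0 0 0 -2 1;0 0 0 0 0 -2 1;0 0 0 0 0 -2 1;0 0 0 0 0 -2 1;0 0 0 0 0 -1 1;0 0 0 0 0 0 1'; python3 -m inch '0 0 0 0 0 -1 1'; python3 -m inch '0 0 0 0 0 -0.5 1'
```

```text
time: 10.92
position: [0.4993, 0.2571, 0.0815]
tcp_rot: [-3.141, -0.0, 0.385]
ft_force: [-0.1, 0.2, 0.1]
finger_gap: -0.0
gripper_force: 0.0
time: 11.05
position: [0.4995, 0.2572, 0.081]
tcp_rot: [-3.141, -0.001, 0.385]
ft_force: [-4.4, -1.7, 17.2]
finger_gap: -0.0002
gripper_force: 8.6
time: 11.18
position: [0.4994, 0.2572, 0.081]
tcp_rot: [-3.142, -0.001, 0.385]
ft_force: [-3.8, -1.3, 17.5]
finger_gap: -0.0
gripper_force: 8.9
```

Blue is home. I'll lift and swing back to the right to look from clear of the work.

```bash
python3 -m inch '0 0 0 0 0 3 1;0 0 0 0 0 30 1;0 0 0 0 0 50 1;0 0 0 0 0 60 1;0 0 0 -3 -50 30 1;0 0 0 -3 -50 0 1;0 0 0 -3 -50 0 1;0 0 0 -3 -50 0 1;0 0 0 -3 -50 0 1;0 0 0 -3 -50 0 1;0 0 0 0 -50 0 1;0 0 0 0 -50 0 1;0 0 0 0 -50 0 1;0 0 0 0 -50 0 1;0 0 0 0 -50 0 1;0 0 0 0 -50 0 1;0 0 0 0 -50 0 1;0 0 0 0 -50 0 1;0 0 0 0 0 0 1;0 0 0 0 0 0 1'
python3 - <<'E'
from h import *
C=manip.read_camera("side")
cv2.imwrite("pics/sd4.png",cv2.resize(C["color"][130:290,180:470],None,fx=2.7,fy=2.7,interpolation=cv2.INTER_CUBIC))
E
```

```text
time: 13.68
position: [0.4811, -0.4423, 0.2527]
tcp_rot: [-3.141, -0.0, 0.385]
ft_force: [0.0, 0.6, 0.4]
finger_gap: -0.0
gripper_force: 0.0
```

View pics/sd4.png

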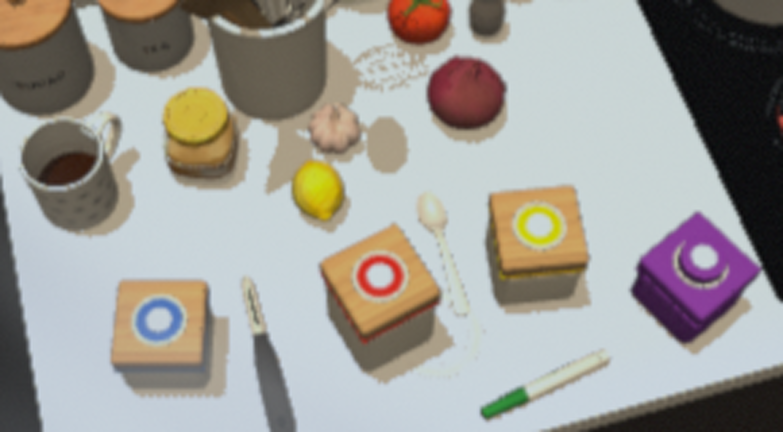

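The red (380,275), yellow (540,226) and blue (160,320) buttons are all flush with their lids. The jars and bystanders have not moved, and the purple jar's button is still up.

```bash
python3 -c "
from station import manip
print(manip.finish_job())"
```

```text
the job is handed in; nothing more can be done
None
```

I pressed the red, yellow and blue buttons fully home in that order, the last picture shows nothing else moved, and the job is handed in at about 14 s (limit 51 s).

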